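Fit the dicing grid and snap the slicing disc onto a vegetable cutter

ROBOT

A 6-joint arm with a two-finger parallel gripper is mounted at the origin on the work surface. World frame = base frame: x ahead of the robot, y to its left, z up, the work surface at z = 0. Lengths are in m, angles in rad, forces in N, time in s.
With the tool pointing down it reaches from about 0.325 to 0.9 m from the base axis. Payload 6.1 kg.
Tool frame: the origin (TCP) lies at the very end of the fingers, on their centre line; the grasp point (between the pads) lies arm.grip_depth behind it (arm.grip_depth is the distance from the TCP to the grasp point, in m); z points along the fingers, y is the line along which they close (so a half turn about z gives the same grasp; the last joint's range is limited). The gripper opens to 87 mm and grips with 3 to 60 N. Pads are 19 mm wide; open, the fingers measure 117 mm over their backs; the gripper's body (75 mm by 190 mm) begins 51 mm behind the grasp point.
Start: joints at [-1.334, 0.22, 1.526, -0, 1.395, -0.126], TCP at [0.222, -0.584, 0.223] pointing down, gripper open.
Joint ranges: [-2.98, 2.98], [-0.91, 2.08], [0.09, 2.57], [-1.24, 4.39], [0.2, 2.65], [-2.68, 2.68]. Speed limits (rad/s): [2.57, 2.57, 3.01, 3.14, 3.14, 3.14].

INTERFACE

Orientations are given as a unit quaternion [w, x, y, z].
In Python, from workcell import sensors, viewer, arm gives the robot as it stands.
- The arm moves only by the tool step_arm, never from a script. Its argument "commands" is a list of rows, each an object of numbers: "dx", "dy", "dz": the shift along the tool's x, y, z in units of 25 mm (1.0 is 25 mm); "rx", "ry", "rz": the turn, a rotation vector about the tool's x, y, z in units of 180 degrees (1.0 is 180 degrees); "gripper": the closure, from -1 (fully open) to 1 (shut), so that 0 is half open. A call has 1 to 10 rows; each row shifts and turns the commanded pose from where the row before left it, along the tool's axes as they then stand; what a row does not reach is not made up. A row lasts 1/12 s, in which the tool goes at most 41.7 mm and 7.16 degrees, less where a joint would pass 70% of its speed; a pose out of reach is approached as far as the arm can. A call with a number of a shift or a turn outside -1 to 1 is refused whole. A call with a gripper value outside its range is refused whole. The fingers move at their own pace and stop on an object; "grip_force" is the grip in N (left out, the last holds). Time passes only in rows, so rows that do not move let the fingers close. It gives the time, the measured TCP pose, the force, the opening and the grip force at its end, in the units of the state.
- sensors.state(): the state, without advancing time (a new reading comes with each control period).
- viewer.capture(name): name is "scene" or "side" or "wrist"; returns a dict with "pixels" (420x560x3 uint8, red, green, blue), "depth" (420x560 float32, m along the optical axis (not along the pixel's ray), 0 where there is no reading), "K" (3x3 intrinsics, pixels), "D" ([k1, k2, p1, p2, k3] as OpenCV has them; the pictures are not rectified), "R" (3x3) and "t" (3): a world point X has camera coordinates R X + t. Camera axes: x right, y down, z forward; pixel columns grow to the right and rows downward; lengths in m; the calibration is good to about 2 mm. A picture is of the moment at which its call begins.
- arm.job_done(): hands the job in; it is judged then, once.
The state is a dict: "clock": time; "joint_positions": joint angles; "qd": joint speeds; "tau": joint torques, N m; "ee_pos": TCP position; "eef_rot": TCP orientation; "wrist_force": force on the tool from outside, world axes, zero at the start; "wrist_torque": the same for the moment, N m; "finger_gap": finger opening in m; "grasp_force": force on a finger pad.
Only numpy, scipy, OpenCV 4.12 (cv2) and the standard library are available. Lean on these libraries where they do the work, as an engineer would, in place of code of your own. Each camera call takes 0.05 s, during which the arm holds its last target. There are 200 camera calls.

TASK

Set up the vegetable cutter to dice carrots for the dumpling filling: plug the fine dicing grid (the one with many small cells) fully home into the rectangular seat in the cutter's deck, then put the slicing disc over it, pressing its hub down onto the drive stud until it clicks and, past the click, on until the hub is fully home on the collar. Finish while still holding the hub and pressing it firmly down: do not let go at the end. Leave the coarse grid and the other things on the counter where they are.

Things in the scene. Friction and masses are not known exactly. Their poses are not given: they have to be found in the camera images.
- cutter: vegetable cutter (fixed): aluminium motor base with a flat deck 220 x 220 mm, deck surface 200 mm above the counter. Origin: centre of its underside. An outlet chute stands out 150 mm from the axis on its -x side, below 130 mm. A steel rim (inner radius 104 mm, 8 mm high) runs round the deck; the drive stud stands at its centre, the grid seat lies on the chute side of it
- grid_seat (a point): centre of the mouth of the grid seat, at deck level: a rectangular pocket 72 mm along its own x by 58 mm along its own y (1 mm clearance all round a grid), 18 mm deep; a grid fits either way round by a half turn. Axes as the cutter's
- stud_foot (a point): point on the drive stud's axis at the top of its collar, 18 mm above the deck: the hub's underside rests here when home. Above it the square steel stud, 18 x 18 mm with sides along the cutter's x and y, rises 30 mm, the last 4 mm tapered to 12 mm; two sprung detent balls stand 3 mm out of its -x and +x sides, 12 mm above this point. Axes as the cutter's
- drive_collar: round steel collar round the foot of the stud, 40 mm across, 18 mm high, fixed on the deck; origin at the centre of its underside, at deck level
- fine_grid: fine dicing grid: rectangular grey frame 70 mm (its x) by 56 mm (its y), 32 mm tall, with many small cells (6 by 5) of steel blades; its lowest 6 mm taper in by 3 mm as a lead-in. 0.15 to 0.3 kg. Origin: centre of its underside, z up. Fully home its underside is 18 mm below the deck and its upper 14 mm stand proud
- coarse_grid: coarse dicing grid: the same frame and size as the fine one, but with only four large cells (2 by 2); not wanted, stays where it lies. Origin at the centre of its underside. Which of the two grids lies nearer varies
- slicing_disc: slicing disc lying flat on the counter, hub up: cast aluminium disc 190 mm across, 4 mm thick, knives up to 10 mm above its underside, with an upright grey plastic hub, 36 x 36 mm square, in the middle. 0.3 to 0.55 kg. Origin: centre of its underside; the hub's sides lie along its x and y. Home, its underside is 18 mm above the deck, 4 mm above a fully seated grid
- hub_top (a point): centre of the hub's top, 46 mm above the disc's underside. The hub is a cap open below: square bore 20 x 20 mm, sides parallel to the hub's, 33 mm deep; fits the stud at any quarter turn. Its lip meets the detent balls 16 mm above home, resistance rises to about 12 N, the force drops as the hub snaps past them (about 13 to 6 mm above home), then it goes freely on down to the collar
- tin_can: opened steel tin can, 74 mm wide, 110 mm tall; origin at the centre of its underside; stays where it is
- sauce_bowl: small white ceramic bowl, 94 mm wide, 40 mm tall; origin at the centre of its underside; stays where it is
- rolling_pin: small wooden rolling pin lying down, 240 mm long, 30 mm thick, along its own x axis; origin on the surface below its middle; stays where it is
- filling_spreader: wooden-handled steel filling spreader lying flat, 245 mm long along its own x axis; origin on the surface near its middle; stays where it is
- carrot: carrot lying down, about 180 mm long, 30 mm thick, along its own x axis; origin on the surface below its middle; stays where it is
- scissors: closed scissors with red handles lying flat, 195 mm long, handles at the -x end; origin on the surface near the pivot; stays where it is
- soy_bottle: amber sauce bottle, 58 mm wide, 165 mm tall, standing; origin at the centre of its underside; stays where it is

How it is judged:
On the way, in this order (a step that is already met when the one before it is completed fails the run):
1. the fine grid sits fully home in its seat (horizontal distance between fine_grid and grid_seat below 0.003 m and z of fine_grid in the frame of grid_seat below -0.016 m and angle between the x axis of fine_grid and the x axis of grid_seat, either way round below 0.08 rad and angle between fine_grid's own z axis and vertical below 0.05 rad), for 0.2 s.
2. the hub has clicked past the detent and is home on the collar, over the seated grid (all of step 1 and horizontal distance between slicing_disc and stud_foot below 0.003 m and z of slicing_disc in the frame of stud_foot below 0.002 m and angle between slicing_disc's own z axis and vertical below 0.04 rad), for 0.2 s.
At the end, for the whole second after the job is handed in: Fine grid home in its seat (centre within 3 mm, 16 mm deep or more, square within 0.08 rad, level); hub home on the collar (within 2 mm, centred within 3 mm, level within 0.04 rad); fingers on the disc with over 3 N and the disc pressing on the collar with over 7 N, its weight included (all of step 2 and contact force between slicing_disc and drive_collar above 7 N and contact force between the fingers and slicing_disc above 3 N); the arm keeps its last pose, push and grip.
It fails at once if the coarse grid is moved over 30 mm (distance of coarse_grid from where it was at the start of the episode above 0.03 m).
It fails at once if the tin can, sauce bowl or soy bottle is moved over 30 mm (distance of any of tin_can, sauce_bowl, soy_bottle from where it was at the start of the episode above 0.03 m).
It fails at once if the rolling pin, filling spreader, carrot or scissors are moved over 30 mm (distance of any of rolling_pin, filling_spreader, carrot, scissors from where it was at the start of the episode above 0.03 m).
It also fails if it takes over 69 s, if anything falls off the work surface, if the arm or the gripper's body presses on something with over 40 N, if the wrist force passes 120 N, or if a joint passes its speed limit or range.

## Working session

There is one attempt and no reset: what is moved stays moved. The work goes in short steps, Python scripts to look and compute and a tool call to move; the robot and the scene stay as the last step left them, time stands still between calls to the robot, and variables do not carry over. Pictures are saved under pics/ and viewed, at most 13 in all, crops included, and the job is handed in when it is done.

Besides the shell and the picture viewer there is one more tool, called after "Emit:" in YAML: its name, and indented under it one key for each argument. step_arm: Moves the arm, as the interface text tells. Shifts and turns lie within -1 to 1; 1 stands for 25 mm of shift or 180 degrees of turn. Its arguments: {"type":"object","properties":{"commands":{"type":"array","items":{"type":"object","properties":{"dx":{"type":"number"},"dy":{"type":"number"},"dz":{"type":"number"},"rx":{"type":"number"},"ry":{"type":"number"},"rz":{"type":"number"},"gripper":{"type":"number"}}}},"grip_force":{"type":"number"}},"required":["commands"]}

```bash
ls; mkdir -p pics; cat > h.py <<'E'
import numpy as np, cv2
from workcell import sensors, viewer, arm
def cap(n):
    c=viewer.capture(n); np.savez('/tmp/%s.npz'%n,**c); return c
def cloud(c):
    h,w=c['depth'].shape
    u,v=np.meshgrid(np.arange(w),np.arange(h))
    p=cv2.undistortPoints(np.stack([u,v],-1).reshape(-1,1,2).astype(float),c['K'],c['D']).reshape(h,w,2)
    P=np.concatenate([p,np.ones((h,w,1))],-1)*c['depth'][...,None]
    return (P-c['t'])@c['R']
def ray(c,uv,z):
    p=cv2.undistortPoints(np.array(uv,float).reshape(-1,1,2),c['K'],c['D']).reshape(-1,2)
    d=np.c_[p,np.ones(len(p))]@c['R']; o=-c['R'].T@c['t']
    return o+d*((z-o[2])/d[:,2])[:,None]
E
python3 - <<'E'
from h import *
cs=[cap(n) for n in('scene','side')]
for n,c in zip('ab',cs): cv2.imwrite(f'pics/{n}.png',cv2.cvtColor(c['pixels'],cv2.COLOR_RGB2BGR)); print(-c['R'].T@c['t'])
s=sensors.state();print(s,arm.grip_depth)
E
```

```text
pics
[1.02908324 0.6218072  0.95882563]
[ 0.53724178 -0.90618593  1.24413482]
{'clock': 0.1, 'joint_positions': array([-1.33410097e+00,  2.21161029e-01,  1.52748355e+00, -1.60103292e-05,
        1.39470857e+00, -1.26126988e-01]), 'qd': array([ 0.00060438, -0.00243517, -0.00502935,  0.00190124,  0.00177342,
        0.00011113]), 'tau': array([ 1.99253314e-03, -4.95941412e+01, -3.88520336e+01,  7.03145633e-02,
        5.15486591e-02, -4.69889608e-05]), 'ee_pos': array([ 0.2216653 , -0.58377519,  0.22154509]), 'eef_rot': array([-8.78467111e-04,  9.83589436e-01,  1.80419086e-01, -5.65070747e-05]), 'wrist_force': array([-0.75743517,  0.55518869, -0.24755398]), 'wrist_torque': array([-0.02743046,  0.03277463, -0.038918  ]), 'grasp_force': 0.0, 'finger_gap': 0.08685257338569854} 0.0187
```

View pics/a.png

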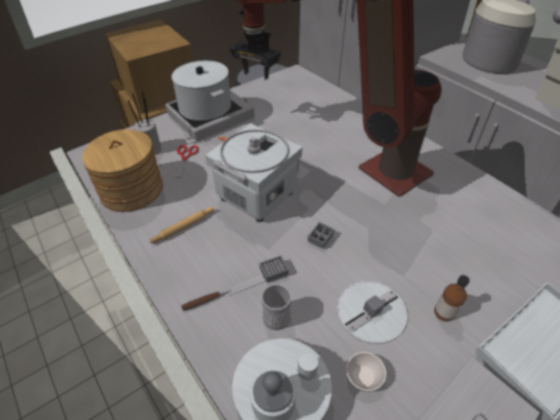

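View pics/b.png

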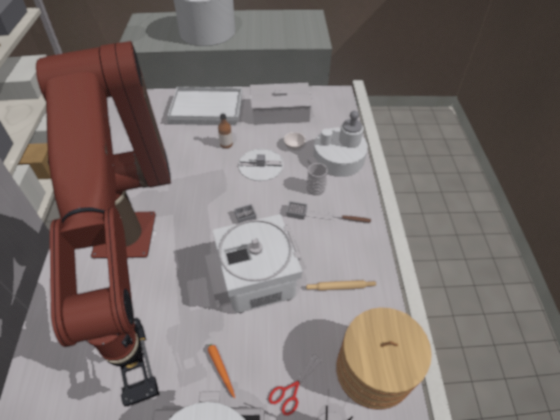

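The scene view shows the fine grid at about (274,268), the coarse grid at (321,235), the disc hub at (374,305) and the cutter at (255,165). In the side view the fine grid is at (297,210), the coarse grid at (244,214), the disc at (261,163), the stud at (256,245) and the seat at (238,255).

```bash
python3 - <<'E'
from h import *
cs={n:dict(np.load(f'/tmp/{n}.npz')) for n in('scene','side')}
C={n:cloud(c) for n,c in cs.items()}
pts=np.concatenate([C[n].reshape(-1,3)[cs[n]['depth'].ravel()>0] for n in C])
def box(n,u,v,r,zr,lab):
    P=C[n][v-r:v+r,u-r:u+r].reshape(-1,3); P=P[(P[:,2]>zr[0])&(P[:,2]<zr[1])]
    b=cv2.minAreaRect((P[:,:2]*1000).astype(np.float32)); print(lab,n,len(P),np.median(P,0).round(4),np.round(b[0],1),np.round(b[1],1),round(b[2],1))
box('side',297,210,16,(.02,.045),'fine');box('scene',274,268,20,(.02,.045),'fine')
box('side',244,214,18,(.02,.045),'coarse');box('scene',321,235,20,(.02,.045),'coarse')
box('side',261,163,30,(.03,.06),'hub');box('scene',372,308,40,(.03,.06),'hub')
box('side',261,163,30,(.0025,.02),'disc');box('scene',372,308,40,(.0025,.02),'disc')
box('side',256,255,60,(.193,.215),'deck');box('scene',255,160,60,(.193,.215),'deck')
box('side',256,245,14,(.225,.26),'stud');box('scene',255,150,25,(.225,.26),'stud')
box('side',238,255,20,(.14,.19),'seat')
for n in cs:
  i=cv2.cvtColor(cs[n]['pixels'],cv2.COLOR_RGB2BGR)
  if n=='side': a=i[140:290,180:340]
  else: a=i[120:330,200:420]
  cv2.imwrite(f'pics/z_{n}.png',cv2.resize(a,None,fx=3 if n=='scene' else 4,fy=3 if n=='scene' else 4,interpolation=cv2.INTER_CUBIC)[:600,:800])
E
```

```text
fine side 248 [0.6378 0.0846 0.0285] [638.   83.8] [64.3 70.4] 75.3
fine scene 408 [0.641  0.0877 0.0281] [640.7  87.5] [59.4 71.3] 75.7
coarse side 170 [0.4463 0.0717 0.0283] [445.3  72.2] [67.8 62.5] 20.6
coarse scene 239 [0.4469 0.0768 0.0283] [445.9  74.9] [75.2 58.4] 17.9
hub side 130 [0.514  0.3592 0.0433] [515.  410.7] [260.9 168.2] 5.9
hub scene 207 [0.5106 0.3558 0.0451] [505.7 354.6] [37.2 37.6] 84.9
disc side 1694 [0.5029 0.3557 0.0052] [503.1 372.3] [361.1 260.5] 88.7
disc scene 2871 [0.5137 0.3605 0.0046] [486.5 345.4] [266.6 230.1] 46.5
deck side 4200 [ 0.5065 -0.2198  0.201 ] [ 498.6 -209.7] [230.  224.6] 14.8
deck scene 2910 [ 0.5163 -0.1862  0.2   ] [ 499.2 -207.6] [236.5 224.9] 14.9
stud side 54 [ 0.4933 -0.2168  0.2428] [ 492.6 -212.2] [17.4 20. ] 26.6
stud scene 56 [ 0.498  -0.2034  0.2384] [ 494.8 -208.5] [20.7 19.3] 17.5
seat side 361 [ 0.4373 -0.2185  0.1827] [ 431.  -226.3] [90.9 81.6] 14.6
```

View pics/z_side.png

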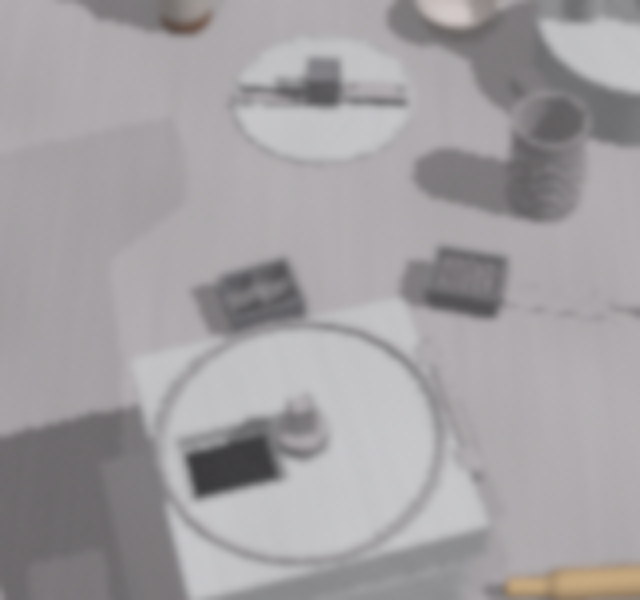

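The enlarged side view shows the fine grid at (470,280) with many cells, the seat at (232,463) and the stud at (300,420). The cutter's yaw is about +15°. I'll move above the cutter and look from there.

Emit:
step_arm:
  commands:
    - {"dx":0.9,"dy":-0.64,"dz":-0.5,"gripper":-1}
    - {"dx":0.9,"dy":-0.64,"dz":-0.5,"gripper":-1}
    - {"dx":0.9,"dy":-0.64,"dz":-0.5,"gripper":-1}
    - {"dx":0.9,"dy":-0.64,"dz":-0.5,"gripper":-1}
    - {"dx":0.9,"dy":-0.64,"dz":-0.5,"gripper":-1}
    - {"dx":0.9,"dy":-0.64,"dz":-0.5,"gripper":-1}
    - {"dx":0.9,"dy":-0.64,"dz":-0.5,"gripper":-1}
    - {"dx":0.9,"dy":-0.64,"dz":-0.5,"gripper":-1}

```text
schema error: expected keys dx, dy, dz, rx, ry, rz, gripper
```

Emit:
step_arm:
  commands:
    - {"dx":0.9,"dy":-0.64,"dz":-0.4,"gripper":-1}
    - {"dx":0.9,"dy":-0.64,"dz":-0.4,"gripper":-1}
    - {"dx":0.9,"dy":-0.64,"dz":-0.4,"gripper":-1}
    - {"dx":0.9,"dy":-0.64,"dz":-0.4,"gripper":-1}
    - {"dx":0.9,"dy":-0.64,"dz":-0.4,"gripper":-1}
    - {"dx":0.9,"dy":-0.64,"dz":-0.4,"gripper":-1}
    - {"dx":0.9,"dy":-0.64,"dz":-0.4,"gripper":-1}
    - {"dx":0.9,"dy":-0.64,"dz":-0.4,"gripper":-1}
    - {"rz":0.032,"gripper":-1}
    - {"gripper":-1}

```text
schema error: expected keys dx, dy, dz, rx, ry, rz, gripper
```

```bash
cat >> h.py <<'E'
def pose():
    s=sensors.state(); w,x,y,z=s['eef_rot']
    from scipy.spatial.transform import Rotation as Ro
    return s,Ro.from_quat([x,y,z,w]).as_matrix()
def go(x,y,z,yaw):
    "shift in 25 mm units along the present tool axes, turn in 180 deg units"
    s,M=pose(); d=M.T@(np.array([x,y,z])-s['ee_pos'])/.025
    now=np.degrees(np.arctan2(M[1,0],M[0,0]))
    print('t',round(s['clock'],2),'pos',s['ee_pos'].round(4),'yaw',round(now,2),'tilt',M[:,2].round(4),'shift',d.round(3),'rz',round((now-yaw)/180,4))
E
python3 - <<'E'
from h import *
c=cap('wrist'); s,M=pose(); cc=-c['R'].T@c['t']
print('cam in tool',M.T@(cc-s['ee_pos']),'axis',M.T@c['R'][2],s['ee_pos'])
cv2.imwrite('pics/w1.png',cv2.cvtColor(c['pixels'],cv2.COLOR_RGB2BGR))
go(.64,.086,.15,-14.5)
E
```

```text
cam in tool [ 0.06467175  0.00059523 -0.16184534] axis [-2.41217764e-01 -3.24370590e-04  9.70470961e-01] [ 0.22168372 -0.58386118  0.22169327]
t 0.15 pos [ 0.2217 -0.5839  0.2217] yaw 20.78 tilt [-4.0e-04  1.4e-03 -1.0e+00] shift [ 25.151 -19.109   2.901] rz 0.196
```

View pics/w1.png

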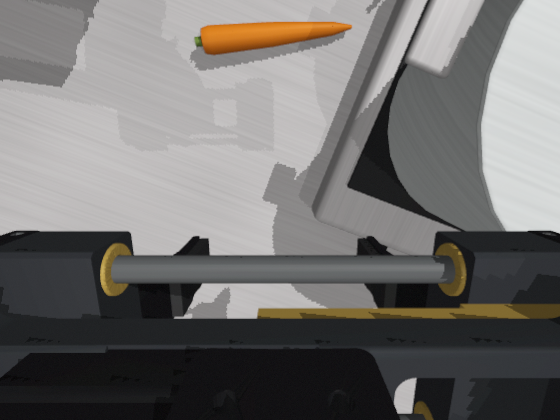

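The wrist camera shows the carrot at (270,37) and the fingers at the bottom of the picture. No move was made because every key is needed in each row.

Emit:
step_arm:
  commands:
    - {"dx":0.8,"dy":-0.76,"dz":-0.5,"rx":0,"ry":0,"rz":0,"gripper":-1}
    - {"dx":0.8,"dy":-0.76,"dz":-0.5,"rx":0,"ry":0,"rz":0,"gripper":-1}
    - {"dx":0.8,"dy":-0.76,"dz":-0.5,"rx":0,"ry":0,"rz":0,"gripper":-1}
    - {"dx":0.8,"dy":-0.76,"dz":-0.5,"rx":0,"ry":0,"rz":0,"gripper":-1}
    - {"dx":0.8,"dy":-0.76,"dz":-0.5,"rx":0,"ry":0,"rz":0,"gripper":-1}
    - {"dx":0.8,"dy":-0.76,"dz":-0.5,"rx":0,"ry":0,"rz":0,"gripper":-1}
    - {"dx":0.8,"dy":-0.76,"dz":-0.5,"rx":0,"ry":0,"rz":0,"gripper":-1}

```text
clock: 0.73
ee_pos: [0.3058, -0.4089, 0.3103]
eef_rot: [-0.0, 0.984, 0.18, -0.0]
wrist_force: [-0.6, -1.6, -0.0]
finger_gap: 0.0872
grasp_force: 0.0
```

Emit:
step_arm:
  commands:
    - {"dx":0.8,"dy":-0.76,"dz":-0.4,"rx":0,"ry":0,"rz":0,"gripper":-1}
    - {"dx":0.8,"dy":-0.76,"dz":-0.4,"rx":0,"ry":0,"rz":0,"gripper":-1}
    - {"dx":0.8,"dy":-0.76,"dz":-0.4,"rx":0,"ry":0,"rz":0,"gripper":-1}
    - {"dx":0.8,"dy":-0.76,"dz":-0.4,"rx":0,"ry":0,"rz":0,"gripper":-1}
    - {"dx":0.8,"dy":-0.76,"dz":-0.4,"rx":0,"ry":0,"rz":0,"gripper":-1}
    - {"dx":0.8,"dy":-0.76,"dz":-0.4,"rx":0,"ry":0,"rz":0,"gripper":-1}
    - {"dx":0.8,"dy":-0.76,"dz":-0.4,"rx":0,"ry":0,"rz":0,"gripper":-1}
    - {"dx":0,"dy":0,"dz":0,"rx":0,"ry":0,"rz":0.032,"gripper":-1}
    - {"dx":0,"dy":0,"dz":0,"rx":0,"ry":0,"rz":0,"gripper":-1}

```text
clock: 1.48
ee_pos: [0.3899, -0.2352, 0.3808]
eef_rot: [0.001, 0.991, 0.13, 0.001]
wrist_force: [-0.0, -0.5, -0.9]
finger_gap: 0.087
grasp_force: 0.0
```

```bash
python3 - <<'E'
from h import *
c=cap('wrist')
cv2.imwrite('pics/w2.png',cv2.cvtColor(c['pixels'],cv2.COLOR_RGB2BGR))
P=cloud(c);z=P[...,2]
def rect(m,l):
    m=m.astype(np.uint8); k,lab,st,_=cv2.connectedComponentsWithStats(m)
    i=1+st[1:,4].argmax(); q=P[lab==i]; b=cv2.minAreaRect((q[:,:2]*1000).astype(np.float32))
    print(l,len(q),q.mean(0).round(4),np.round(b[0],1),np.round(b[1],1),round(b[2],1),'px',st[i])
rect((z>.12)&(z<.196)&(np.abs(P[...,0]-.437)<.06)&(np.abs(P[...,1]+.225)<.06),'seat')
rect((z>.242)&(z<.254)&(np.hypot(P[...,0]-.497,P[...,1]+.21)<.03),'studtop')
rect((z>.225)&(z<.254)&(np.hypot(P[...,0]-.497,P[...,1]+.21)<.03),'stud')
rect((z>.21)&(z<.222)&(np.hypot(P[...,0]-.497,P[...,1]+.21)<.04),'collar')
d=(np.abs(z-.2)<.003); print('deck z',z[d].mean(),d.sum())
go(.64,.086,.15,-14.5)
E
```

```text
seat 3133 [ 0.4395 -0.2256  0.1825] [ 438.8 -225.9] [72.3 58.7] 14.7 px [ 260  121   52   63 3133]
studtop 379 [ 0.4927 -0.2117  0.2467] [ 493.  -211.8] [17.5 17.4] 14.6 px [277  86  19  20 379]
stud 434 [ 0.4918 -0.212   0.2451] [ 492.9 -211.8] [23.5 17.6] 13.8 px [277  85  19  26 434]
collar 769 [ 0.4917 -0.2115  0.2178] [ 492.9 -211.6] [38.9 39.1] 49.7 px [267  79  38  41 769]
deck z 0.19989954719325012 32775
t 1.53 pos [ 0.3894 -0.2358  0.3801] yaw 15.19 tilt [ 1.e-04 -5.e-04 -1.e+00] shift [13.048 -9.799  9.199] rz 0.165
```

View pics/w2.png

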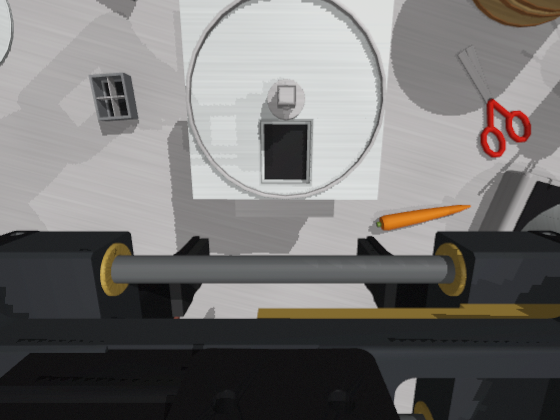

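The wrist view shows the stud at (286,97) and the seat at (286,152), with the sizes matching (72×58 mm). The coarse grid is at (113,97). Next I'll go above the fine grid.

Emit:
step_arm:
  commands:
    - {"dx":0.76,"dy":-0.8,"dz":0.2,"rx":0,"ry":0,"rz":0,"gripper":-1}
    - {"dx":0.76,"dy":-0.8,"dz":0.2,"rx":0,"ry":0,"rz":0,"gripper":-1}
    - {"dx":0.76,"dy":-0.8,"dz":0.2,"rx":0,"ry":0,"rz":0,"gripper":-1}
    - {"dx":0.76,"dy":-0.8,"dz":0.2,"rx":0,"ry":0,"rz":0,"gripper":-1}
    - {"dx":0.76,"dy":-0.8,"dz":0.2,"rx":0,"ry":0,"rz":0,"gripper":-1}
    - {"dx":0.76,"dy":-0.8,"dz":0.2,"rx":0,"ry":0,"rz":0,"gripper":-1}
    - {"dx":0.76,"dy":-0.8,"dz":0.2,"rx":0,"ry":0,"rz":0,"gripper":-1}
    - {"dx":0.76,"dy":-0.8,"dz":0.6,"rx":0,"ry":0,"rz":0,"gripper":-1}
    - {"dx":0.76,"dy":-0.8,"dz":0.7,"rx":0,"ry":0,"rz":0,"gripper":-1}
    - {"dx":0.76,"dy":-0.8,"dz":0.7,"rx":0,"ry":0,"rz":0,"gripper":-1}

```text
clock: 2.37
ee_pos: [0.5212, 0.0064, 0.2938]
eef_rot: [0.0, 0.991, 0.131, -0.0]
wrist_force: [0.5, -1.3, 0.4]
finger_gap: 0.0867
grasp_force: 0.0
```

Emit:
step_arm:
  commands:
    - {"dx":0.76,"dy":-0.8,"dz":0.7,"rx":0,"ry":0,"rz":0,"gripper":-1}
    - {"dx":0.76,"dy":-0.8,"dz":0.7,"rx":0,"ry":0,"rz":0,"gripper":-1}
    - {"dx":0.76,"dy":-0.8,"dz":0.7,"rx":0,"ry":0,"rz":0,"gripper":-1}
    - {"dx":0.76,"dy":-0.8,"dz":0.7,"rx":0,"ry":0,"rz":0,"gripper":-1}
    - {"dx":0,"dy":0,"dz":0,"rx":0,"ry":0,"rz":0.033,"gripper":-1}
    - {"dx":0,"dy":0,"dz":0,"rx":0,"ry":0,"rz":0.033,"gripper":-1}
    - {"dx":0,"dy":0,"dz":0,"rx":0,"ry":0,"rz":0.033,"gripper":-1}
    - {"dx":0,"dy":0,"dz":0,"rx":0,"ry":0,"rz":0.033,"gripper":-1}
    - {"dx":0,"dy":0,"dz":0,"rx":0,"ry":0,"rz":0.033,"gripper":-1}
    - {"dx":0,"dy":0,"dz":0,"rx":0,"ry":0,"rz":0,"gripper":-1}

```text
clock: 3.2
ee_pos: [0.5732, 0.102, 0.2239]
eef_rot: [0.0, 0.992, -0.129, -0.001]
wrist_force: [-0.1, -0.1, 0.1]
finger_gap: 0.087
grasp_force: 0.0
```

```bash
python3 - <<'E'
from h import *
c=cap('wrist')
cv2.imwrite('pics/w3.png',cv2.cvtColor(c['pixels'],cv2.COLOR_RGB2BGR))
P=cloud(c);z=P[...,2]
def rect(P,m,l):
    m=m.astype(np.uint8); k,lab,st,_=cv2.connectedComponentsWithStats(m)
    i=1+st[1:,4].argmax(); q=P[lab==i]; b=cv2.minAreaRect((q[:,:2]*1000).astype(np.float32))
    print(l,len(q),q.mean(0).round(4),np.round(b[0],1),np.round(b[1],1),round(b[2],1),'px',st[i])
    return b
rect(P,(z>.026)&(z<.036)&(np.hypot(P[...,0]-.64,P[...,1]-.086)<.06),'top')
for n in ('scene','side'):
    Q=cloud(dict(np.load(f'/tmp/{n}.npz'))); rect(Q,(Q[...,2]>.07)&(Q[...,2]<.118)&(np.hypot(Q[...,0]-.67,Q[...,1]-.16)<.12),'can '+n)
go(.64,.086,.1,-14.5)
E
```

```text
top 1357 [0.6408 0.0834 0.0305] [640.1  84.9] [56. 70.] 76.3 px [ 257  104   49   63 1357]
can scene 527 [0.7251 0.2106 0.0933] [724.9 211.4] [74.7 74.4] 29.9 px [261 284  30  34 527]
can side 298 [0.7214 0.2061 0.0927] [722.3 207.4] [78.9 72. ] 66.1 px [307 163  20  21 298]
t 3.25 pos [0.5732 0.1021 0.2241] yaw -14.52 tilt [-1.6e-03 -3.0e-04 -1.0e+00] shift [ 2.754 -0.05   4.958] rz -0.0001
```

View pics/w3.png

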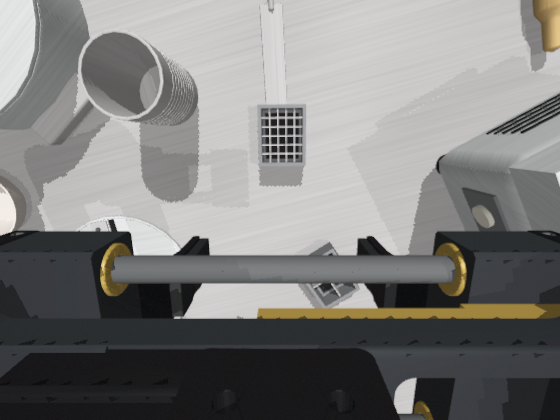

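The wrist view shows the fine grid (6×5 cells) at (282,135), the can at (120,75) and the spreader's tip behind the grid. I'll grasp it across its 56 mm side.

Emit:
step_arm:
  commands:
    - {"dx":0.92,"dy":0,"dz":0.6,"rx":0,"ry":0,"rz":0,"gripper":-1}
    - {"dx":0.92,"dy":0,"dz":0.6,"rx":0,"ry":0,"rz":0,"gripper":-1}
    - {"dx":0.92,"dy":0,"dz":0.6,"rx":0,"ry":0,"rz":-0.0045,"gripper":-1}
    - {"dx":0,"dy":0,"dz":0.8,"rx":0,"ry":0,"rz":0,"gripper":-1}
    - {"dx":0,"dy":0,"dz":0.8,"rx":0,"ry":0,"rz":0,"gripper":-1}
    - {"dx":0,"dy":0,"dz":0.8,"rx":0,"ry":0,"rz":0,"gripper":-1}
    - {"dx":0,"dy":0,"dz":0.8,"rx":0,"ry":0,"rz":0,"gripper":-1}
    - {"dx":0,"dy":0,"dz":0.8,"rx":0,"ry":0,"rz":0,"gripper":-1}
    - {"dx":0,"dy":0,"dz":0.8,"rx":0,"ry":0,"rz":0,"gripper":-1}
    - {"dx":0,"dy":0,"dz":0,"rx":0,"ry":0,"rz":0,"gripper":-1}

```text
clock: 4.08
ee_pos: [0.6363, 0.0849, 0.0545]
eef_rot: [0.001, 0.993, -0.119, -0.004]
wrist_force: [0.3, -0.2, -1.1]
finger_gap: 0.087
grasp_force: 0.0
```

Emit:
step_arm:
  commands:
    - {"dx":0,"dy":0,"dz":0.8,"rx":0,"ry":0,"rz":0,"gripper":-1}
    - {"dx":0,"dy":0,"dz":0.7,"rx":0,"ry":0,"rz":0,"gripper":-1}
    - {"dx":0,"dy":0,"dz":0,"rx":0,"ry":0,"rz":0,"gripper":1}
    - {"dx":0,"dy":0,"dz":0,"rx":0,"ry":0,"rz":0,"gripper":1}
    - {"dx":0,"dy":0,"dz":0,"rx":0,"ry":0,"rz":0,"gripper":1}
    - {"dx":0,"dy":0,"dz":0,"rx":0,"ry":0,"rz":0,"gripper":1}
    - {"dx":0,"dy":0,"dz":0,"rx":0,"ry":0,"rz":0,"gripper":1}
    - {"dx":0,"dy":0,"dz":0,"rx":0,"ry":0,"rz":0,"gripper":1}
  grip_force: 40

```text
clock: 4.75
ee_pos: [0.6412, 0.0856, 0.024]
eef_rot: [-0.0, 0.993, -0.12, 0.001]
wrist_force: [-0.5, -0.3, 4.7]
finger_gap: 0.0555
grasp_force: 40.1
```

```bash
python3 - <<'E'
from h import *
c=cap('wrist');s,M=pose();print(s['wrist_force'],s['wrist_torque'])
P=cloud(c);z=P[...,2]
cv2.imwrite('pics/w4.png',cv2.cvtColor(c['pixels'],cv2.COLOR_RGB2BGR))
go(.6403,.0849,.02,-13.7)
E
```

```text
[-0.71270055 -1.27519452  3.99844551] [-0.06075607  0.08618718  0.01378378]
t 4.8 pos [0.6411 0.0856 0.024 ] yaw -13.84 tilt [ 2.e-03 -2.e-04 -1.e+00] shift [-0.026  0.035  0.158] rz -0.0008
```

View pics/w4.png

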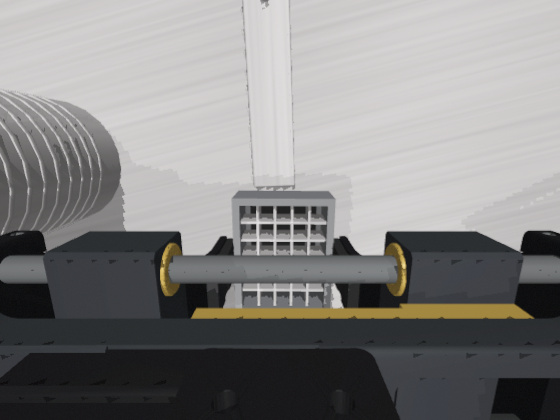

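The grid is held, with the grid at (283,245) between the pads. I'll lift it and carry it above the seat.

Emit:
step_arm:
  commands:
    - {"dx":0,"dy":0,"dz":-0.5,"rx":0,"ry":0,"rz":0,"gripper":1}
    - {"dx":0,"dy":0,"dz":-1,"rx":0,"ry":0,"rz":0,"gripper":1}
    - {"dx":0,"dy":0,"dz":-1,"rx":0,"ry":0,"rz":0,"gripper":1}
    - {"dx":0,"dy":0,"dz":-1,"rx":0,"ry":0,"rz":0,"gripper":1}
    - {"dx":0,"dy":0,"dz":-1,"rx":0,"ry":0,"rz":0,"gripper":1}
    - {"dx":0,"dy":0,"dz":-1,"rx":0,"ry":0,"rz":0,"gripper":1}
    - {"dx":-0.35,"dy":1,"dz":-0.8,"rx":0,"ry":0,"rz":0,"gripper":1}
    - {"dx":-0.35,"dy":1,"dz":-0.8,"rx":0,"ry":0,"rz":0,"gripper":1}
    - {"dx":-0.35,"dy":1,"dz":-0.8,"rx":0,"ry":0,"rz":0,"gripper":1}
    - {"dx":-0.35,"dy":1,"dz":-0.8,"rx":0,"ry":0,"rz":0,"gripper":1}

```text
clock: 5.63
ee_pos: [0.5809, -0.0035, 0.2412]
eef_rot: [0.0, 0.993, -0.12, -0.0]
wrist_force: [1.1, -0.2, -3.5]
finger_gap: 0.0552
grasp_force: 40.0
```

Emit:
step_arm:
  commands:
    - {"dx":-0.35,"dy":1,"dz":-0.8,"rx":0,"ry":0,"rz":0,"gripper":1}
    - {"dx":-0.35,"dy":1,"dz":-0.8,"rx":0,"ry":0,"rz":0,"gripper":1}
    - {"dx":-0.35,"dy":1,"dz":-0.2,"rx":0,"ry":0,"rz":0,"gripper":1}
    - {"dx":-0.35,"dy":1,"dz":0,"rx":0,"ry":0,"rz":0,"gripper":1}
    - {"dx":-0.35,"dy":1,"dz":0,"rx":0,"ry":0,"rz":0,"gripper":1}
    - {"dx":-0.35,"dy":1,"dz":0,"rx":0,"ry":0,"rz":0,"gripper":1}
    - {"dx":-0.35,"dy":1,"dz":0,"rx":0,"ry":0,"rz":0,"gripper":1}
    - {"dx":-0.35,"dy":1,"dz":0,"rx":0,"ry":0,"rz":0,"gripper":1}
    - {"dx":-0.35,"dy":1,"dz":0,"rx":0,"ry":0,"rz":0,"gripper":1}
    - {"dx":-0.33,"dy":1,"dz":0,"rx":0,"ry":0,"rz":0,"gripper":1}

```text
clock: 6.47
ee_pos: [0.4366, -0.2254, 0.2854]
eef_rot: [-0.0, 0.993, -0.121, -0.0]
wrist_force: [-0.1, 1.0, -2.8]
finger_gap: 0.0556
grasp_force: 40.0
```

Emit:
step_arm:
  commands:
    - {"dx":0,"dy":0,"dz":0,"rx":0,"ry":0,"rz":-0.032,"gripper":1}
    - {"dx":0,"dy":0,"dz":0,"rx":0,"ry":0,"rz":-0.032,"gripper":1}
    - {"dx":0,"dy":0,"dz":0,"rx":0,"ry":0,"rz":-0.032,"gripper":1}
    - {"dx":0,"dy":0,"dz":0,"rx":0,"ry":0,"rz":-0.032,"gripper":1}
    - {"dx":0,"dy":0,"dz":0,"rx":0,"ry":0,"rz":-0.031,"gripper":1}
    - {"dx":0,"dy":0,"dz":0,"rx":0,"ry":0,"rz":0,"gripper":1}
    - {"dx":0,"dy":0,"dz":0,"rx":0,"ry":0,"rz":0,"gripper":1}

```text
clock: 7.05
ee_pos: [0.4376, -0.2246, 0.2852]
eef_rot: [-0.0, 0.992, 0.127, -0.0]
wrist_force: [-0.3, 0.9, -3.3]
finger_gap: 0.0555
grasp_force: 40.0
```

```bash
python3 - <<'E'
from h import *
go(.4388,-.2259,.25,14.7)
s,M=pose();print(s['wrist_force'],s['finger_gap'])
for n in ('wrist',):
    c=cap(n);P=cloud(c);z=P[...,2]
    T=(P-s['ee_pos'])@M  # tool frame
    m=(np.abs(T[...,0])<.06)&(np.abs(T[...,1])<.031)&(T[...,2]>-.015)&(T[...,2]<.03)
    q=T[m];print(len(q),np.percentile(q[:,2],[5,50,95]))
    top=q[np.abs(q[:,2]-np.median(q[:,2]))<.003]; b=cv2.minAreaRect((top[:,:2]*1000).astype(np.float32));print(b,top[:,0].max(),top[:,0].min(),np.c_[top[:,:2],np.ones(len(top))].shape)
    co=np.linalg.lstsq(np.c_[top[:,:2],np.ones(len(top))],top[:,2],rcond=None)[0];print('plane',co)
cv2.imwrite('pics/w5.png',cv2.cvtColor(c['pixels'],cv2.COLOR_RGB2BGR))
E
```

```text
t 7.05 pos [ 0.4376 -0.2246  0.2852] yaw 14.6 tilt [-2.e-04  2.e-04 -1.e+00] shift [0.033 0.061 1.41 ] rz -0.0006
[-0.31765633  0.89454168 -3.25732375] 0.05545475747407263
8970 [-0.00839302 -0.00188971  0.02150297]
((0.6133232116699219, -0.05841064453125), (67.342041015625, 61.94705581665039), 0.3926336169242859) 0.03438888349388534 -0.03308151266854394 (2389, 3)
plane [-0.00472929  0.00075305 -0.00250776]
```

View pics/w5.png

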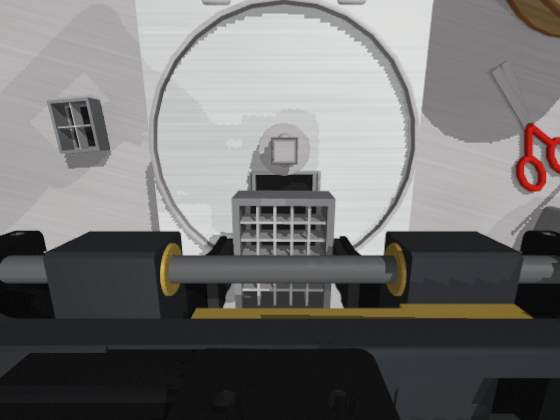

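The grid at (283,245) hangs level and square over the seat at (286,183).

```bash
python3 - <<'E'
from h import *
c=dict(np.load('/tmp/wrist.npz'));s,M=pose();P=cloud(c);T=(P-s['ee_pos'])@M
m=(np.abs(T[...,0])<.06)&(np.abs(T[...,1])<.031)&(T[...,2]>-.015)&(T[...,2]<-.005)
q=T[m];print('top ring',len(q),np.median(q[:,2]),q[:,0].max(),np.percentile(q[:,0],99),q[:,1].min(),q[:,1].max())
z=P[...,2]
# seat: pocket pixels' far (+x) edge and collar/stud
col=(z>.21)&(z<.222)&(np.hypot(P[...,0]-.493,P[...,1]+.212)<.03)
b=cv2.minAreaRect((P[col][:,:2]*1000).astype(np.float32));print('collar',b)
r=(np.abs(z-.208)<.003)&(np.hypot(P[...,0]-.493,P[...,1]+.212)>.09)&(np.hypot(P[...,0]-.493,P[...,1]+.212)<.12);e=cv2.fitEllipse((P[r][:,:2]*1000).astype(np.float32));print('rim',e)
E
```

```text
top ring 2949 -0.007568715691627152 0.03431593544027149 0.03407238769381667 -0.03099322355428176 0.030941631705670124
collar ((493.24163818359375, -211.42318725585938), (38.890872955322266, 38.97098922729492), 50.088871002197266)
rim ((493.1656799316406, -211.5032958984375), (210.52235412597656, 211.02711486816406), 16.383466720581055)
```

Emit:
step_arm:
  commands:
    - {"dx":0.06,"dy":0.06,"dz":0.5,"rx":0,"ry":0,"rz":0,"gripper":1}
    - {"dx":0,"dy":0,"dz":0.5,"rx":0,"ry":0,"rz":0,"gripper":1}
    - {"dx":0,"dy":0,"dz":0.5,"rx":0,"ry":0,"rz":0,"gripper":1}
    - {"dx":0,"dy":0,"dz":0.5,"rx":0,"ry":0,"rz":0,"gripper":1}
    - {"dx":0,"dy":0,"dz":0.2,"rx":0,"ry":0,"rz":0,"gripper":1}
    - {"dx":0,"dy":0,"dz":0,"rx":0,"ry":0,"rz":0,"gripper":1}
    - {"dx":0,"dy":0,"dz":0,"rx":0,"ry":0,"rz":0,"gripper":1}

```text
clock: 7.68
ee_pos: [0.4395, -0.2258, 0.2294]
eef_rot: [-0.0, 0.992, 0.128, -0.0]
wrist_force: [-0.3, -0.6, -2.7]
finger_gap: 0.0554
grasp_force: 40.0
```

Emit:
step_arm:
  commands:
    - {"dx":0,"dy":0,"dz":0.1,"rx":0,"ry":0,"rz":0,"gripper":1}
    - {"dx":0,"dy":0,"dz":0.1,"rx":0,"ry":0,"rz":0,"gripper":1}
    - {"dx":0,"dy":0,"dz":0.1,"rx":0,"ry":0,"rz":0,"gripper":1}
    - {"dx":0,"dy":0,"dz":0.1,"rx":0,"ry":0,"rz":0,"gripper":1}
    - {"dx":0,"dy":0,"dz":0,"rx":0,"ry":0,"rz":0,"gripper":1}

```text
clock: 8.1
ee_pos: [0.4395, -0.2258, 0.2195]
eef_rot: [-0.0, 0.992, 0.128, -0.0]
wrist_force: [0.5, -0.1, -2.9]
finger_gap: 0.0558
grasp_force: 40.0
```

Emit:
step_arm:
  commands:
    - {"dx":0,"dy":0,"dz":0.1,"rx":0,"ry":0,"rz":0,"gripper":1}
    - {"dx":0,"dy":0,"dz":0.1,"rx":0,"ry":0,"rz":0,"gripper":1}
    - {"dx":0,"dy":0,"dz":0.1,"rx":0,"ry":0,"rz":0,"gripper":1}
    - {"dx":0,"dy":0,"dz":0,"rx":0,"ry":0,"rz":0,"gripper":1}

```text
clock: 8.43
ee_pos: [0.4394, -0.2258, 0.2118]
eef_rot: [-0.0, 0.992, 0.128, -0.0]
wrist_force: [0.6, -0.2, -3.2]
finger_gap: 0.0553
grasp_force: 40.0
```

Emit:
step_arm:
  commands:
    - {"dx":0,"dy":0,"dz":0.1,"rx":0,"ry":0,"rz":0,"gripper":1}
    - {"dx":0,"dy":0,"dz":0.1,"rx":0,"ry":0,"rz":0,"gripper":1}
    - {"dx":0,"dy":0,"dz":0.1,"rx":0,"ry":0,"rz":0,"gripper":1}
    - {"dx":0,"dy":0,"dz":0,"rx":0,"ry":0,"rz":0,"gripper":1}
    - {"dx":0,"dy":0,"dz":0,"rx":0,"ry":0,"rz":0,"gripper":1}

```text
clock: 8.85
ee_pos: [0.4398, -0.2259, 0.2059]
eef_rot: [0.0, 0.992, 0.129, 0.0]
wrist_force: [-2.5, 2.8, 4.4]
finger_gap: 0.0553
grasp_force: 40.0
```

Emit:
step_arm:
  commands:
    - {"dx":0,"dy":0,"dz":0.1,"rx":0,"ry":0,"rz":0,"gripper":1}
    - {"dx":0,"dy":0,"dz":0.1,"rx":0,"ry":0,"rz":0,"gripper":1}
    - {"dx":0,"dy":0,"dz":0.0,"rx":0,"ry":0,"rz":0,"gripper":1}
    - {"dx":0,"dy":0,"dz":-0.2,"rx":0,"ry":0,"rz":0,"gripper":1}
    - {"dx":0,"dy":0,"dz":0,"rx":0,"ry":0,"rz":0,"gripper":-1}
    - {"dx":0,"dy":0,"dz":0,"rx":0,"ry":0,"rz":0,"gripper":-1}
    - {"dx":0,"dy":0,"dz":0,"rx":0,"ry":0,"rz":0,"gripper":-1}
    - {"dx":0,"dy":0,"dz":0,"rx":0,"ry":0,"rz":0,"gripper":-1}

```text
clock: 9.52
ee_pos: [0.4398, -0.2262, 0.2046]
eef_rot: [0.0, 0.992, 0.128, -0.0]
wrist_force: [-0.5, 0.4, -0.5]
finger_gap: 0.0747
grasp_force: 0.0
```

Emit:
step_arm:
  commands:
    - {"dx":0,"dy":0,"dz":-0.5,"rx":0,"ry":0,"rz":0,"gripper":-1}
    - {"dx":0,"dy":0,"dz":-1,"rx":0,"ry":0,"rz":0,"gripper":-1}
    - {"dx":0,"dy":0,"dz":-1,"rx":0,"ry":0,"rz":0,"gripper":-1}
    - {"dx":-0.6,"dy":0,"dz":-1,"rx":0,"ry":0,"rz":0,"gripper":-1}
    - {"dx":-0.7,"dy":0,"dz":-1,"rx":0,"ry":0,"rz":0,"gripper":-1}
    - {"dx":-0.7,"dy":0,"dz":-1,"rx":0,"ry":0,"rz":0,"gripper":-1}
    - {"dx":0,"dy":0,"dz":0,"rx":0,"ry":0,"rz":0,"gripper":-1}
    - {"dx":0,"dy":0,"dz":0,"rx":0,"ry":0,"rz":0,"gripper":-1}

```text
clock: 10.18
ee_pos: [0.3918, -0.2397, 0.3452]
eef_rot: [0.002, 0.992, 0.128, 0.002]
wrist_force: [-0.7, -0.4, 0.0]
finger_gap: 0.0867
grasp_force: 0.0
```

```bash
python3 - <<'E'
from h import *
c=cap('wrist');P=cloud(c);z=P[...,2]
cv2.imwrite('pics/w6.png',cv2.cvtColor(c['pixels'],cv2.COLOR_RGB2BGR)[:240,120:440])
m=(z>.206)&(z<.22)&(np.abs(P[...,0]-.4388)<.05)&(np.abs(P[...,1]+.2259)<.04)&(np.hypot(P[...,0]-.493,P[...,1]+.2117)>.022)
k,lab,st,_=cv2.connectedComponentsWithStats(m.astype(np.uint8));i=1+st[1:,4].argmax();q=P[lab==i]
b=cv2.minAreaRect((q[:,:2]*1000).astype(np.float32));print('grid',len(q),b,q[:,2].mean())
co=np.linalg.lstsq(np.c_[q[:,:2]-q[:,:2].mean(0),np.ones(len(q))],q[:,2],rcond=None)[0];print(co,'deck',z[np.abs(z-.2)<.003].mean())
def rect(P,m,l):
    k,lab,st,_=cv2.connectedComponentsWithStats(m.astype(np.uint8))
    i=1+st[1:,4].argmax(); q=P[lab==i]; b=cv2.minAreaRect((q[:,:2]*1000).astype(np.float32))
    print(l,len(q),q.mean(0).round(4),np.round(b[0],1),np.round(b[1],1),round(b[2],1),'px',st[i])
Q=cloud(dict(np.load('/tmp/scene.npz')));h=np.hypot(Q[...,0]-.508,Q[...,1]-.357)
rect(Q,(Q[...,2]>.10)&(Q[...,2]<.18)&(h>.05)&(h<.25)&(Q[...,0]<.55),'soy')
rect(Q,(Q[...,2]>.02)&(Q[...,2]<.05)&(h>.05)&(h<.25)&(Q[...,1]>.37),'bowl?')
rect(Q,(Q[...,2]>.042)&(Q[...,2]<.05)&(h<.04),'hub')
go(.502,.287,.30,15)
E
```

```text
grid 1920 ((439.181640625, -226.53756713867188), (70.20052337646484, 56.044677734375), 14.540779113769531) 0.21235173838832858
[0.00417782 0.00208415 0.21235174] deck 0.19991420000846014
soy 463 [0.3638 0.4842 0.1291] [361.8 484.4] [47.1 55.4] 10.5 px [445 275  25  28 463]
bowl? 467 [0.6414 0.4625 0.0327] [654.  466.7] [92.5 92.9] 48.4 px [346 352  40  40 467]
hub 162 [0.5071 0.3545 0.0457] [505.2 354.1] [36.6 36.4] 85.9 px [366 295  18  17 162]
t 10.23 pos [ 0.3916 -0.2391  0.3434] yaw 14.71 tilt [ 0.0016 -0.0012 -1.    ] shift [  9.612 -19.234   1.717] rz -0.0016
```

View pics/w6.png

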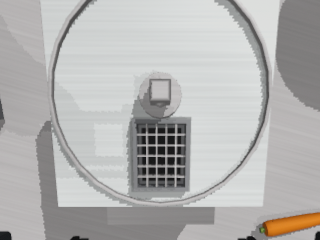

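The crop shows the fine grid seated square at (160,155), right by the collar at (160,95). I'll move on to the disc.

Emit:
step_arm:
  commands:
    - {"dx":0.48,"dy":-0.96,"dz":0,"rx":0,"ry":0,"rz":0,"gripper":-1}
    - {"dx":0.48,"dy":-0.96,"dz":0,"rx":0,"ry":0,"rz":0,"gripper":-1}
    - {"dx":0.48,"dy":-0.96,"dz":0,"rx":0,"ry":0,"rz":0,"gripper":-1}
    - {"dx":0.48,"dy":-0.96,"dz":0,"rx":0,"ry":0,"rz":0,"gripper":-1}
    - {"dx":0.48,"dy":-0.96,"dz":0,"rx":0,"ry":0,"rz":0,"gripper":-1}
    - {"dx":0.48,"dy":-0.96,"dz":0,"rx":0,"ry":0,"rz":0,"gripper":-1}
    - {"dx":0.48,"dy":-0.96,"dz":0,"rx":0,"ry":0,"rz":0,"gripper":-1}
    - {"dx":0.48,"dy":-0.96,"dz":0,"rx":0,"ry":0,"rz":0,"gripper":-1}
    - {"dx":0.48,"dy":-0.96,"dz":0,"rx":0,"ry":0,"rz":0,"gripper":-1}
    - {"dx":0.48,"dy":-0.96,"dz":0,"rx":0,"ry":0,"rz":0,"gripper":-1}

```text
clock: 11.07
ee_pos: [0.446, 0.0259, 0.3409]
eef_rot: [-0.0, 0.992, 0.129, -0.001]
wrist_force: [0.4, 0.0, -0.2]
finger_gap: 0.0872
grasp_force: 0.0
```

Emit:
step_arm:
  commands:
    - {"dx":0.48,"dy":-0.96,"dz":0,"rx":0,"ry":0,"rz":0,"gripper":-1}
    - {"dx":0.48,"dy":-0.96,"dz":0,"rx":0,"ry":0,"rz":0,"gripper":-1}
    - {"dx":0.48,"dy":-0.96,"dz":0,"rx":0,"ry":0,"rz":0,"gripper":-1}
    - {"dx":0.48,"dy":-0.96,"dz":0,"rx":0,"ry":0,"rz":0,"gripper":-1}
    - {"dx":0.48,"dy":-0.96,"dz":0.4,"rx":0,"ry":0,"rz":0,"gripper":-1}
    - {"dx":0.48,"dy":-0.96,"dz":0.4,"rx":0,"ry":0,"rz":0,"gripper":-1}
    - {"dx":0.48,"dy":-0.96,"dz":0.4,"rx":0,"ry":0,"rz":0,"gripper":-1}
    - {"dx":0.48,"dy":-0.96,"dz":0.4,"rx":0,"ry":0,"rz":0,"gripper":-1}
    - {"dx":0.48,"dy":-0.96,"dz":0.4,"rx":0,"ry":0,"rz":0,"gripper":-1}
    - {"dx":0.48,"dy":-0.96,"dz":0.4,"rx":0,"ry":0,"rz":0,"gripper":-1}

```text
clock: 11.9
ee_pos: [0.5004, 0.2884, 0.2798]
eef_rot: [0.0, 0.992, 0.129, -0.002]
wrist_force: [0.1, -0.5, 0.4]
finger_gap: 0.087
grasp_force: 0.0
```

Emit:
step_arm:
  commands:
    - {"dx":0,"dy":0,"dz":0.2,"rx":0,"ry":0,"rz":-0.039,"gripper":-1}
    - {"dx":0,"dy":0,"dz":0.2,"rx":0,"ry":0,"rz":-0.039,"gripper":-1}
    - {"dx":0,"dy":0,"dz":0.2,"rx":0,"ry":0,"rz":-0.039,"gripper":-1}
    - {"dx":0,"dy":0,"dz":0,"rx":0,"ry":0,"rz":-0.039,"gripper":-1}
    - {"dx":0,"dy":0,"dz":0,"rx":0,"ry":0,"rz":-0.039,"gripper":-1}
    - {"dx":0,"dy":0,"dz":0,"rx":0,"ry":0,"rz":-0.039,"gripper":-1}
    - {"dx":0,"dy":0,"dz":0,"rx":0,"ry":0,"rz":-0.039,"gripper":-1}
    - {"dx":0,"dy":0,"dz":0,"rx":0,"ry":0,"rz":-0.039,"gripper":-1}
    - {"dx":0,"dy":0,"dz":0,"rx":0,"ry":0,"rz":-0.039,"gripper":-1}
    - {"dx":0,"dy":0,"dz":0,"rx":0,"ry":0,"rz":-0.039,"gripper":-1}

```text
clock: 12.73
ee_pos: [0.5003, 0.2869, 0.2653]
eef_rot: [-0.001, 0.735, 0.678, -0.002]
wrist_force: [0.1, -0.4, 0.7]
finger_gap: 0.0869
grasp_force: 0.0
```

Emit:
step_arm:
  commands:
    - {"dx":0,"dy":0,"dz":0,"rx":0,"ry":0,"rz":0,"gripper":-1}
    - {"dx":0,"dy":0,"dz":0,"rx":0,"ry":0,"rz":0,"gripper":-1}

```text
clock: 12.9
ee_pos: [0.5006, 0.2868, 0.2659]
eef_rot: [-0.001, 0.739, 0.674, -0.001]
wrist_force: [-0.5, -0.4, -0.7]
finger_gap: 0.0872
grasp_force: 0.0
```

```bash
python3 - <<'E'
from h import *
c=cap('wrist');P=cloud(c);z=P[...,2]
cv2.imwrite('pics/w7.png',cv2.cvtColor(c['pixels'],cv2.COLOR_RGB2BGR)[:300])
h=np.hypot(P[...,0]-.506,P[...,1]-.355)
def rect(P,m,l):
    k,lab,st,_=cv2.connectedComponentsWithStats(m.astype(np.uint8))
    i=1+st[1:,4].argmax(); q=P[lab==i]; b=cv2.minAreaRect((q[:,:2]*1000).astype(np.float32))
    print(l,len(q),q.mean(0).round(4),np.round(b[0],1),np.round(b[1],1),round(b[2],1),'px',st[i])
    return b[0]
x,y=rect(P,(z>.042)&(z<.05)&(h<.04),'hub')
rect(P,(z>.002)&(h<.12),'disc')
go(x/1000,y/1000,.022,85)
E
```

```text
hub 801 [0.5049 0.3503 0.0457] [504.9 350.2] [34.7 34.8] 84.7 px [269 126  28  29 801]
disc 93404 [0.5055 0.3154 0.3733] [499.  308.3] [ 86.2 168.5] 72.1 px [    0   230   560   190 93404]
t 12.95 pos [0.5007 0.2868 0.2663] yaw 84.76 tilt [-1.9e-03 -7.0e-04 -1.0e+00] shift [ 2.549 -0.046  9.768] rz -0.0014
```

View pics/w7.png

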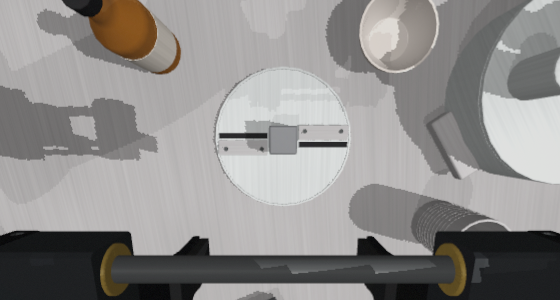

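The view shows the disc at (283,136), the hub at (283,140), and the knives along the image's horizontal. Nothing stands in the way of the fingers, so I'll grasp the hub.

Emit:
step_arm:
  commands:
    - {"dx":0.85,"dy":-0.02,"dz":0.9,"rx":0,"ry":0,"rz":0,"gripper":-1}
    - {"dx":0.85,"dy":-0.02,"dz":0.9,"rx":0,"ry":0,"rz":0,"gripper":-1}
    - {"dx":0.85,"dy":0,"dz":0.9,"rx":0,"ry":0,"rz":0,"gripper":-1}
    - {"dx":0,"dy":0,"dz":1,"rx":0,"ry":0,"rz":0,"gripper":-1}
    - {"dx":0,"dy":0,"dz":1,"rx":0,"ry":0,"rz":0,"gripper":-1}
    - {"dx":0,"dy":0,"dz":1,"rx":0,"ry":0,"rz":0,"gripper":-1}
    - {"dx":0,"dy":0,"dz":1,"rx":0,"ry":0,"rz":0,"gripper":-1}
    - {"dx":0,"dy":0,"dz":1,"rx":0,"ry":0,"rz":0,"gripper":-1}
    - {"dx":0,"dy":0,"dz":1,"rx":0,"ry":0,"rz":0,"gripper":-1}
    - {"dx":0,"dy":0,"dz":0.5,"rx":0,"ry":0,"rz":0,"gripper":-1}

```text
clock: 13.78
ee_pos: [0.5035, 0.3491, 0.0335]
eef_rot: [-0.001, 0.738, 0.674, -0.003]
wrist_force: [-0.3, -0.6, -0.7]
finger_gap: 0.0872
grasp_force: 0.0
```

Emit:
step_arm:
  commands:
    - {"dx":0,"dy":0,"dz":0.5,"rx":0,"ry":0,"rz":0,"gripper":-1}
    - {"dx":0,"dy":0,"dz":0,"rx":0,"ry":0,"rz":0,"gripper":-1}
    - {"dx":0,"dy":0,"dz":0,"rx":0,"ry":0,"rz":0,"gripper":-1}

```text
clock: 14.03
ee_pos: [0.5059, 0.3502, 0.0251]
eef_rot: [-0.0, 0.738, 0.675, -0.0]
wrist_force: [0.4, -0.2, -0.3]
finger_gap: 0.0865
grasp_force: 0.0
```

Emit:
step_arm:
  commands:
    - {"dx":0,"dy":0,"dz":0,"rx":0,"ry":0,"rz":0,"gripper":1}
    - {"dx":0,"dy":0,"dz":0,"rx":0,"ry":0,"rz":0,"gripper":1}
    - {"dx":0,"dy":0,"dz":0,"rx":0,"ry":0,"rz":0,"gripper":1}
    - {"dx":0,"dy":0,"dz":0,"rx":0,"ry":0,"rz":0,"gripper":1}
    - {"dx":0,"dy":0,"dz":0,"rx":0,"ry":0,"rz":0,"gripper":1}
    - {"dx":0,"dy":0,"dz":0,"rx":0,"ry":0,"rz":0,"gripper":1}
    - {"dx":0,"dy":0,"dz":0,"rx":0,"ry":0,"rz":0,"gripper":1}
    - {"dx":0,"dy":0,"dz":0,"rx":0,"ry":0,"rz":0,"gripper":1}
  grip_force: 50

```text
clock: 14.7
ee_pos: [0.5058, 0.3502, 0.0251]
eef_rot: [-0.0, 0.738, 0.675, 0.0]
wrist_force: [0.8, 0.1, 0.1]
finger_gap: 0.0417
grasp_force: 0.0
```

Emit:
step_arm:
  commands:
    - {"dx":0,"dy":0,"dz":0,"rx":0,"ry":0,"rz":0,"gripper":1}
    - {"dx":0,"dy":0,"dz":0,"rx":0,"ry":0,"rz":0,"gripper":1}
    - {"dx":0,"dy":0,"dz":0,"rx":0,"ry":0,"rz":0,"gripper":1}
    - {"dx":0,"dy":0,"dz":0,"rx":0,"ry":0,"rz":0,"gripper":1}
    - {"dx":0,"dy":0,"dz":0,"rx":0,"ry":0,"rz":0,"gripper":1}

```text
clock: 15.12
ee_pos: [0.5057, 0.3501, 0.025]
eef_rot: [-0.0, 0.738, 0.675, -0.0]
wrist_force: [-1.0, -0.3, 0.7]
finger_gap: 0.0355
grasp_force: 50.0
```

Emit:
step_arm:
  commands:
    - {"dx":0,"dy":0,"dz":-0.3,"rx":0,"ry":0,"rz":0,"gripper":1}
    - {"dx":0,"dy":0,"dz":-0.6,"rx":0,"ry":0,"rz":0,"gripper":1}
    - {"dx":0,"dy":0,"dz":-0.8,"rx":0,"ry":0,"rz":0,"gripper":1}
    - {"dx":0,"dy":0,"dz":-0.8,"rx":0,"ry":0,"rz":0,"gripper":1}
    - {"dx":0,"dy":0,"dz":-0.8,"rx":0,"ry":0,"rz":0,"gripper":1}
    - {"dx":0,"dy":0,"dz":-0.8,"rx":0,"ry":0,"rz":0,"gripper":1}
    - {"dx":0,"dy":0,"dz":-0.5,"rx":0,"ry":0,"rz":0,"gripper":1}
    - {"dx":0,"dy":0,"dz":0,"rx":0,"ry":0,"rz":0,"gripper":1}

```text
clock: 15.78
ee_pos: [0.5076, 0.3511, 0.1436]
eef_rot: [0.001, 0.738, 0.675, 0.003]
wrist_force: [-0.4, 0.1, -3.2]
finger_gap: 0.0356
grasp_force: 50.0
```

```bash
python3 - <<'E'
from h import *
s,M=pose();print(s['wrist_force'],s['wrist_torque'],s['finger_gap'],s['grasp_force'])
c=cap('wrist');P=cloud(c);T=(P-s['ee_pos'])@M
def rr(m,l):
    q=T[m]; b=cv2.minAreaRect((q[:,:2]*1000).astype(np.float32));co=np.linalg.lstsq(np.c_[q[:,:2],np.ones(len(q))],q[:,2],rcond=None)[0]
    print(l,len(q),b,'x',q[:,0].min(),q[:,0].max(),'plane',co.round(4)); return q
rr((np.abs(T[...,0])<.025)&(np.abs(T[...,1])<.017)&(T[...,2]>-.026)&(T[...,2]<-.016),'hub top')
q=rr((T[...,0]>.022)&(np.hypot(T[...,0],T[...,1])<.1)&(T[...,2]>.015)&(T[...,2]<.028),'disc')
# outer rim circle of disc
far=q[np.hypot(q[:,0],q[:,1])>.03]; hull=cv2.convexHull((far[:,:2]*1000).astype(np.float32))[:,0]
hull=hull[hull[:,0]>35]; A=np.c_[2*hull,np.ones(len(hull))];p=np.linalg.lstsq(A,(hull**2).sum(1),rcond=None)[0];print('circle',p[:2],np.sqrt(p[2]+p[0]**2+p[1]**2),len(hull))
go(.4929,-.2117,.33,105)
cv2.imwrite('pics/w8.png',cv2.cvtColor(c['pixels'],cv2.COLOR_RGB2BGR)[:420])
E
```

```text
[-0.43601492  0.13360276 -3.23582592] [-0.04866485 -0.16560668  0.00566361] 0.03557251067884091 49.99658524990082
hub top 2377 ((0.6508941650390625, -0.025247573852539062), (33.89638137817383, 36.3125114440918), 89.91706085205078) x -0.017495555157261092 0.018805281146508958 plane [ 0.02    0.0056 -0.0205]
disc 26618 ((58.62369918823242, -0.6082305908203125), (183.46434020996094, 73.24352264404297), 89.99874877929688) x 0.02200137306679069 0.09524545830173929 plane [-0.0045  0.0009  0.0213]
circle [ 0.59975748 -0.61654798] 94.43534330898312 29
t 15.83 pos [0.5067 0.3506 0.1415] yaw 84.95 tilt [ 0.0026  0.0014 -1.    ] shift [-22.442   1.447  -7.574] rz -0.1114
```

View pics/w8.png

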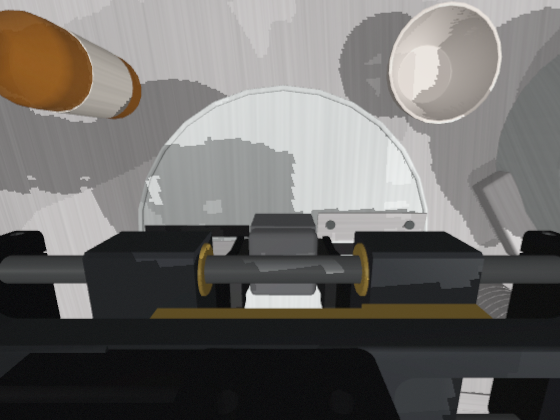

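The disc is held level, with the hub at (284,225). I'll carry it over the cutter.

Emit:
step_arm:
  commands:
    - {"dx":-0.5,"dy":0.06,"dz":-0.7,"rx":0,"ry":0,"rz":0,"gripper":1}
    - {"dx":-0.8,"dy":0.06,"dz":-0.7,"rx":0,"ry":0,"rz":0,"gripper":1}
    - {"dx":-1,"dy":0.06,"dz":-0.7,"rx":0,"ry":0,"rz":0,"gripper":1}
    - {"dx":-1,"dy":0.06,"dz":-0.7,"rx":0,"ry":0,"rz":0,"gripper":1}
    - {"dx":-1,"dy":0.06,"dz":-0.7,"rx":0,"ry":0,"rz":0,"gripper":1}
    - {"dx":-1,"dy":0.06,"dz":-0.7,"rx":0,"ry":0,"rz":0,"gripper":1}
    - {"dx":-1,"dy":0.06,"dz":-0.7,"rx":0,"ry":0,"rz":0,"gripper":1}
    - {"dx":-1,"dy":0.06,"dz":-0.7,"rx":0,"ry":0,"rz":0,"gripper":1}
    - {"dx":-1,"dy":0.06,"dz":-0.7,"rx":0,"ry":0,"rz":0,"gripper":1}
    - {"dx":-1,"dy":0.06,"dz":-0.7,"rx":0,"ry":0,"rz":0,"gripper":1}

```text
clock: 16.67
ee_pos: [0.4993, 0.116, 0.3136]
eef_rot: [-0.001, 0.737, 0.675, -0.001]
wrist_force: [0.6, 0.4, -4.2]
finger_gap: 0.0357
grasp_force: 50.0
```

Emit:
step_arm:
  commands:
    - {"dx":-1,"dy":0.06,"dz":0,"rx":0,"ry":0,"rz":0,"gripper":1}
    - {"dx":-1,"dy":0.06,"dz":0,"rx":0,"ry":0,"rz":0,"gripper":1}
    - {"dx":-1,"dy":0.06,"dz":0,"rx":0,"ry":0,"rz":0,"gripper":1}
    - {"dx":-1,"dy":0.06,"dz":0,"rx":0,"ry":0,"rz":0,"gripper":1}
    - {"dx":-1,"dy":0.06,"dz":0,"rx":0,"ry":0,"rz":0,"gripper":1}
    - {"dx":-1,"dy":0.06,"dz":0,"rx":0,"ry":0,"rz":0,"gripper":1}
    - {"dx":-1,"dy":0.06,"dz":0,"rx":0,"ry":0,"rz":0,"gripper":1}
    - {"dx":-1,"dy":0.06,"dz":0,"rx":0,"ry":0,"rz":0,"gripper":1}
    - {"dx":-1,"dy":0.06,"dz":0,"rx":0,"ry":0,"rz":0,"gripper":1}
    - {"dx":-1,"dy":0.06,"dz":0,"rx":0,"ry":0,"rz":0,"gripper":1}

```text
clock: 17.5
ee_pos: [0.4924, -0.134, 0.3127]
eef_rot: [-0.002, 0.738, 0.675, -0.001]
wrist_force: [0.5, -0.1, -4.2]
finger_gap: 0.0361
grasp_force: 50.0
```

Emit:
step_arm:
  commands:
    - {"dx":-1,"dy":0.1,"dz":0,"rx":0,"ry":0,"rz":0,"gripper":1}
    - {"dx":-1,"dy":0.1,"dz":0,"rx":0,"ry":0,"rz":0,"gripper":1}
    - {"dx":-1,"dy":0.05,"dz":0,"rx":0,"ry":0,"rz":0,"gripper":1}
    - {"dx":0,"dy":0,"dz":0,"rx":0,"ry":0,"rz":-0.037,"gripper":1}
    - {"dx":0,"dy":0,"dz":0,"rx":0,"ry":0,"rz":-0.037,"gripper":1}
    - {"dx":0,"dy":0,"dz":0,"rx":0,"ry":0,"rz":-0.035,"gripper":1}
    - {"dx":0,"dy":0,"dz":0,"rx":0,"ry":0,"rz":0,"gripper":1}
    - {"dx":0,"dy":0,"dz":0,"rx":0,"ry":0,"rz":0,"gripper":1}
    - {"dx":0,"dy":0,"dz":0,"rx":0,"ry":0,"rz":0,"gripper":1}

```text
clock: 18.25
ee_pos: [0.4926, -0.2081, 0.3139]
eef_rot: [-0.001, 0.613, 0.79, -0.0]
wrist_force: [0.3, 0.8, -4.9]
finger_gap: 0.036
grasp_force: 50.0
```

```bash
python3 - <<'E'
from h import *
s,M=pose();print(s['wrist_force'],s['finger_gap'])
c=cap('wrist');P=cloud(c);T=(P-s['ee_pos'])@M
q=T[(np.abs(T[...,0])<.025)&(np.abs(T[...,1])<.017)&(T[...,2]>-.026)&(T[...,2]<-.016)]
b=cv2.minAreaRect((q[:,:2]*1000).astype(np.float32));print(b,q[:,0].min(),q[:,0].max(),np.median(q[:,2]))
print(np.linalg.lstsq(np.c_[q[:,:2],np.ones(len(q))],q[:,2],rcond=None)[0])
go(.4932,-.2122,.278,104.6)
E
```

```text
[ 0.3376745   0.76348272 -4.93408739] 0.03601717047288552
((0.8742618560791016, -0.004505157470703125), (33.92938995361328, 36.26490020751953), 89.85621643066406) -0.017277422916761296 0.01897041528867675 -0.020614626266544936
[ 0.01918895  0.00560541 -0.02055851]
t 18.3 pos [ 0.4927 -0.2081  0.3142] yaw 104.44 tilt [-1.1e-03  6.0e-04 -1.0e+00] shift [-0.163 -0.022  1.45 ] rz -0.0009
```

Emit:
step_arm:
  commands:
    - {"dx":-0.17,"dy":-0.02,"dz":0.3,"rx":0,"ry":0,"rz":-0.001,"gripper":1}
    - {"dx":0,"dy":0,"dz":0.5,"rx":0,"ry":0,"rz":0,"gripper":1}
    - {"dx":0,"dy":0,"dz":0.5,"rx":0,"ry":0,"rz":0,"gripper":1}
    - {"dx":0,"dy":0,"dz":0.1,"rx":0,"ry":0,"rz":0,"gripper":1}
    - {"dx":0,"dy":0,"dz":0,"rx":0,"ry":0,"rz":0,"gripper":1}
    - {"dx":0,"dy":0,"dz":0,"rx":0,"ry":0,"rz":0,"gripper":1}

```text
clock: 18.8
ee_pos: [0.4933, -0.2124, 0.2794]
eef_rot: [-0.001, 0.611, 0.792, -0.0]
wrist_force: [-0.1, -0.1, -3.8]
finger_gap: 0.0355
grasp_force: 50.0
```

Emit:
step_arm:
  commands:
    - {"dx":0,"dy":0,"dz":0.12,"rx":0,"ry":0,"rz":0,"gripper":1}
    - {"dx":0,"dy":0,"dz":0.12,"rx":0,"ry":0,"rz":0,"gripper":1}
    - {"dx":0,"dy":0,"dz":0.12,"rx":0,"ry":0,"rz":0,"gripper":1}
    - {"dx":0,"dy":0,"dz":0.12,"rx":0,"ry":0,"rz":0,"gripper":1}
    - {"dx":0,"dy":0,"dz":0,"rx":0,"ry":0,"rz":0,"gripper":1}

```text
clock: 19.22
ee_pos: [0.4935, -0.2124, 0.2673]
eef_rot: [-0.0, 0.61, 0.792, 0.0]
wrist_force: [0.9, 0.5, -5.3]
finger_gap: 0.0355
grasp_force: 50.0
```

Emit:
step_arm:
  commands:
    - {"dx":0,"dy":0,"dz":0.12,"rx":0,"ry":0,"rz":0,"gripper":1}
    - {"dx":0,"dy":0,"dz":0.12,"rx":0,"ry":0,"rz":0,"gripper":1}
    - {"dx":0,"dy":0,"dz":0.1,"rx":0,"ry":0,"rz":0,"gripper":1}
    - {"dx":0,"dy":0,"dz":0,"rx":0,"ry":0,"rz":0,"gripper":1}

```text
clock: 19.55
ee_pos: [0.4935, -0.2124, 0.259]
eef_rot: [-0.0, 0.61, 0.792, 0.0]
wrist_force: [0.2, 1.2, -3.4]
finger_gap: 0.0356
grasp_force: 50.0
```

Emit:
step_arm:
  commands:
    - {"dx":0,"dy":0,"dz":0.12,"rx":0,"ry":0,"rz":0,"gripper":1}
    - {"dx":0,"dy":0,"dz":0.12,"rx":0,"ry":0,"rz":0,"gripper":1}
    - {"dx":0,"dy":0,"dz":0,"rx":0,"ry":0,"rz":0,"gripper":1}

```text
clock: 19.8
ee_pos: [0.4945, -0.213, 0.2557]
eef_rot: [0.002, 0.61, 0.792, 0.0]
wrist_force: [0.5, 0.8, 3.6]
finger_gap: 0.0354
grasp_force: 50.0
```

Emit:
step_arm:
  commands:
    - {"dx":0,"dy":0,"dz":0.12,"rx":0,"ry":0,"rz":0,"gripper":1}
    - {"dx":0,"dy":0,"dz":0.12,"rx":0,"ry":0,"rz":0,"gripper":1}
    - {"dx":0,"dy":0,"dz":0,"rx":0,"ry":0,"rz":0,"gripper":1}

```text
clock: 20.05
ee_pos: [0.4936, -0.2123, 0.2465]
eef_rot: [-0.0, 0.61, 0.792, 0.0]
wrist_force: [2.7, 0.6, -5.0]
finger_gap: 0.0358
grasp_force: 50.0
```

It has clicked. Next I'll go to the collar and press.

Emit:
step_arm:
  commands:
    - {"dx":0,"dy":0,"dz":0.1,"rx":0,"ry":0,"rz":0,"gripper":1}
    - {"dx":0,"dy":0,"dz":0.1,"rx":0,"ry":0,"rz":0,"gripper":1}
    - {"dx":0,"dy":0,"dz":0.08,"rx":0,"ry":0,"rz":0,"gripper":1}
    - {"dx":0,"dy":0,"dz":0,"rx":0,"ry":0,"rz":0,"gripper":1}
    - {"dx":0,"dy":0,"dz":0,"rx":0,"ry":0,"rz":0,"gripper":1}

```text
clock: 20.47
ee_pos: [0.4937, -0.2125, 0.2429]
eef_rot: [0.001, 0.61, 0.792, 0.0]
wrist_force: [-3.2, 3.8, 9.9]
finger_gap: 0.0357
grasp_force: 50.0
```

Emit:
step_arm:
  commands:
    - {"dx":0,"dy":0,"dz":0.1,"rx":0,"ry":0,"rz":0,"gripper":1}
    - {"dx":0,"dy":0,"dz":0,"rx":0,"ry":0,"rz":0,"gripper":1}
    - {"dx":0,"dy":0,"dz":0,"rx":0,"ry":0,"rz":0,"gripper":1}
    - {"dx":0,"dy":0,"dz":0,"rx":0,"ry":0,"rz":0,"gripper":1}
    - {"dx":0,"dy":0,"dz":0,"rx":0,"ry":0,"rz":0,"gripper":1}

```text
clock: 20.88
ee_pos: [0.4937, -0.2126, 0.2429]
eef_rot: [0.001, 0.61, 0.792, 0.0]
wrist_force: [-8.8, 6.2, 22.0]
finger_gap: 0.0352
grasp_force: 50.0
```

```bash
python3 - <<'E'
from h import *
c=cap('wrist');s,M=pose();print(s['wrist_force'],s['wrist_torque'],s['grasp_force']);go(.4932,-.2124,.2435,104.6)
P=cloud(c);T=(P-s['ee_pos'])@M;z=P[...,2]
q=P[(np.abs(T[...,0])<.025)&(np.abs(T[...,1])<.017)&(T[...,2]>-.028)&(T[...,2]<-.014)]
print('hub top z',np.percentile(q[:,2],[50,90]),'want .264')
q=P[(T[...,0]>.03)&(np.hypot(T[...,0],T[...,1])<.09)&(np.abs(z-.222)<.006)]
print('disc top z, slope',np.median(q[:,2]),np.linalg.lstsq(np.c_[q[:,:2]-q[:,:2].mean(0),np.ones(len(q))],q[:,2],rcond=None)[0],'want .222')
E
```

```text
[-8.55988569  6.15006693 22.76060707] [ 1.24169545  1.6467866  -0.00861941] 50.0054606795311
t 20.93 pos [ 0.4937 -0.2126  0.2429] yaw 104.78 tilt [ 0.0019 -0.0014 -1.    ] shift [ 0.012 -0.019 -0.024] rz 0.001
hub top z [0.26357688 0.26446585] want .264
disc top z, slope 0.22193457062809357 [-0.00096844  0.00142061  0.22194296] want .222
```

The disc is home, level and pressed with about 25 N, so I'm handing the job in.

```bash
python3 -c "
from workcell import arm; print(arm.job_done())"
```

```text
the job is handed in; nothing more can be done
None
```

I plugged the fine grid home in its seat, pressed the slicing disc's hub past the click onto the collar, and handed the job in at about 21 s, still gripping the hub and pressing with about 25 N; the judge's verdict was not shown.

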